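# Roll a small gas cylinder into its bench rest and latch it

### The job

The small gas cylinder is lying loose on the worktop. Without gripping or lifting it, roll it along the worktop with your fingertips and up the ramp into the V-shaped bench rest, push it endwise by its cap until its foot is against the stop plate, and swing the hinged keeper fully down over its neck so that it cannot roll or slide out before a regulator is fitted. Leave the other things on the worktop where they are.

Things in the scene. Friction and masses are not known exactly. Their poses are not given: they have to be found in the camera images.
- gas_cylinder: Loose bare-metal gas cylinder lying on its side (0.32 to 0.48 kg), white domed shoulder, white ridged cap. Origin on its axis, x along it to the foot (y, z turn as it rolls). Along x, mm: flat foot at +70, body 50 in diameter from +55 to -45, dome to -68, neck 20 in diameter to -86, cap 32 in diameter to its flat end at -114. Starts right (-y) of the rest, cap end towards the robot.
- cap_end (a point): Centre of the flat end of the cylinder's cap, on its axis (25 mm above the worktop while the cylinder lies there, 33 mm when it is seated). Rolled in straight, the cylinder is first about 20 to 33 mm short of the stop (starts within 0.15 rad of parallel to the rest). It rolls with little resistance; sliding it along the V takes about 2 N.
- cylinder_rest: Bench rest fixed to the worktop. Origin at worktop level under the bottom of the V; x along the V to the far stop, y left, z up. In its frame, mm: slick grey V-block x -66 to 58; ramp on the right from y = -85, z = 0 up to the crest y = -21, z = 14; then down to the V's bottom y = 0, z = 2; rear flank at 45 degrees up to y = 30, z = 32. Steel base plate 3 thick, y -10 to 52, x -94 to 82.
- v_seat (a point): Where the cylinder's origin lies when it is seated in the V with its foot against the stop: (0, -4, 33) mm in the rest's frame.
- stop_face (a point): Centre of the rubber buffer on the upright stop plate at the far end of the rest: (70, -4, 33) mm in its frame. The plate is 52 wide and 56 high; the cylinder's foot must bear on the buffer.
- keeper (a joint): Angle of the hinged steel keeper, rad: 0 = level, fully down; starts raised at 1.6 to 1.85 (1.57 = straight up, more = leaning left, away from the V). A strap 9 mm wide, 8 thick, 63 long, with a 20 mm nose turned down at its tip. The stiff hinge keeps any angle; 1 to 2 N at the tip moves it. It goes fully down only onto the neck, when the cylinder is home; else it lands on the shoulder.
- keeper_hinge (a point): Keeper hinge axis, along the rest's x direction, at (-77, 38, 48) mm in the rest's frame. Its two fixed cheeks stand 20 mm apart over all and reach z = 56.
- keeper_tab (a point): Centre of the upper face of the black thumb tab (16 x 22 x 5 mm) at the keeper's free end, 64 mm from the hinge. The face looks left (+y of the rest) while the keeper is raised, and up when it is down, then at (-77, -26, 56) mm in the rest's frame.
- vial_tall: Bystander: glass vial with green cap, 25 mm across, 52 high, standing near the near end of the rest; origin at the centre of its underside.
- vial_short: Bystander: small glass vial with red cap, 22 mm across, 46 high, standing left of the rest; origin at the centre of its underside.
- saline_bottle: Bystander: clear bottle, 67 mm across, 148 high, standing on the right; origin at the centre of its underside.
- fallen_bottle: Bystander: clear plastic bottle with a screw cap lying on its side on the right, 60 x 118 x 60 mm; NOT the thing to roll; origin at its underside.
- carton_swabs: Bystander: small carton 51 x 71 x 46 mm on the left; origin at the centre of its underside.

How it is judged:
On the way, in this order (a step that is already met when the one before it is completed fails the run):
1. the cylinder has rolled through half a turn on its side, on the worktop or the ramp (angle between gas_cylinder's own z axis and vertical above 2.4 rad and y of gas_cylinder in the frame of cylinder_rest below -0.03 m and height (world z) of gas_cylinder below 0.045 m), for 0.1 s.
2. the cylinder lies in the V, with the keeper still raised (y of gas_cylinder in the frame of cylinder_rest between -0.0085 and 0.0005 m and z of gas_cylinder in the frame of cylinder_rest between 0.0295 and 0.0375 m and angle between the x axis of gas_cylinder and the x axis of cylinder_rest, either way round below 0.05 rad and value of joint keeper above 0.7 rad), for 0.2 s.
At the end, for the whole second after the job is handed in: The cylinder lies still in the V of the rest (axis within 4.5 mm of the seat and parallel within 0.05 rad), its foot within 4.5 mm of the stop, and the keeper is down over the neck (within 0.06 rad of level) (y of gas_cylinder in the frame of cylinder_rest between -0.0085 and 0.0005 m and z of gas_cylinder in the frame of cylinder_rest between 0.0295 and 0.0375 m and angle between the x axis of gas_cylinder and the x axis of cylinder_rest, either way round below 0.05 rad and x of gas_cylinder in the frame of cylinder_rest between -0.0045 and 0.003 m and value of joint keeper below 0.06 rad and linear speed of gas_cylinder below 0.01 m/s and angular speed of gas_cylinder below 0.1 rad/s); the robot touches nothing.
It fails at once if the cylinder is lifted: its axis comes more than 50 mm above the worktop, or more than 35 mm while short of the ramp (height (world z) of gas_cylinder above 0.05 m or (height (world z) of gas_cylinder above 0.035 m and y of gas_cylinder in the frame of cylinder_rest below -0.08 m)).
It fails at once if the cylinder is tipped up by more than about 20 degrees (angle between gas_cylinder's own x axis and vertical below 1.22 rad or angle between gas_cylinder's own x axis and vertical above 1.92 rad).
It fails at once if one of the other things on the worktop is moved more than 25 mm (distance of any of vial_tall, vial_short, saline_bottle, fallen_bottle, carton_swabs from where it was at the start of the episode above 0.025 m).
It also fails if it takes over 59 s, if anything falls off the work surface, if the arm or the gripper's body presses on something with over 40 N, if the wrist force passes 120 N, or if a joint passes its speed limit or range.

### The arm

A 7-joint arm with a two-finger parallel gripper is mounted at the origin on a cart in front of the work surface, level with it; the furniture and walls round the work are solid. World frame = base frame: x ahead of the robot, y to its left, z up, the work surface at z = 0. Lengths are in m, angles in rad, forces in N, time in s.
With the tool pointing down it reaches from about 0.4 to 0.9 m from the base axis. Payload 5.6 kg.
Tool frame: the origin (TCP) lies at the very end of the fingers, on their centre line; the grasp point (between the pads) lies 19 mm behind it (arm.tcp_to_grasp is the distance from the TCP to the grasp point, in m); z points along the fingers, y is the line along which they close (so a half turn about z gives the same grasp; the last joint's range is limited). The gripper opens to 92 mm and grips with 3 to 60 N. Pads are 20 mm wide; open, the fingers measure 128 mm over their backs; the gripper's body (75 mm by 189 mm) begins 69 mm behind the grasp point.
Start: joints at [-1.374, 0.468, -0.012, 1.603, 0.006, 1.071, -0.056], TCP at [0.154, 0.631, 0.215] pointing down, gripper open.
Joint ranges: [-2.53, 2.53], [-0.31, 2.02], [-1.57, 1.55], [0.28, 2.44], [-1.29, 4.43], [0.15, 1.84], [-2.92, 2.92]. Speed limits (rad/s): [2.57, 2.57, 3.14, 3.14, 3.14, 3.14, 3.14].

### API

Orientations are given as a rotation vector (axis times angle).
In Python, from cell import arm gives the robot as it stands.
- The arm moves only by the tool jog_arm, never from a script. Its argument "rows" is a list of rows, each an object of numbers: "x", "y", "z": the shift along the tool's x, y, z in cm; "ax", "ay", "az": the turn, a rotation vector about the tool's x, y, z in degrees; "grip": the closure, from 0 (fully open) to 1 (shut). In form: [{"x": .., "y": .., "z": .., "ax": .., "ay": .., "az": .., "grip": ..}, ...]. A call has 1 to 20 rows; each row is the pose to reach, as a shift and turn from the pose commanded when the call began, along the tool's axes at that moment; what a row does not reach only later rows make up. A row lasts 1/8 s, in which the tool goes at most 62.5 mm and 10.7 degrees, less where a joint would pass 70% of its speed; a pose out of reach is approached as far as the arm can. A call with a gripper value outside its range is refused whole. The fingers move at their own pace and stop on an object; "force" is the grip in N (left out, the last holds). Time passes only in rows, so rows that repeat a pose let the fingers close. It gives the time, the measured TCP pose, the force, the opening and the grip force at its end, in the units of the state.
- arm.state(): the state, without advancing time (a new reading comes with each control period).
- arm.capture(name): name is "side" or "top"; returns the picture (384x512x3 uint8, red, green, blue); there is no depth.
- arm.calibration(name): a dict with "mtx" (3x3 intrinsics, pixels), "k1" (the pictures are not rectified: a ray, as slopes to the right and down, at radius r is drawn at 1 + k1 r^2 times it, then the intrinsics apply), "R" (3x3) and "t" (3): a world point X has camera coordinates R X + t. Camera axes: x right, y down, z forward; pixel columns grow to the right and rows downward; lengths in m; the calibration is good to about 2 mm. A picture is of the moment at which its call begins. calibration takes no time and is no camera call.
- arm.job_done(): hands the job in; it is judged then, once.
The state is a dict: "time_s": time; "joint_pos": joint angles; "joint_velocities": joint speeds; "joint_torque": joint torques, N m; "ee_pos": TCP position; "ee_rot": TCP orientation; "contact_force": force on the tool from outside, world axes, zero at the start; "torque": the same for the moment, N m; "gripper_width": finger opening in m; "finger_force": force on a finger pad.
Only numpy, scipy, OpenCV 4.12 (cv2) and the standard library are available. Lean on these libraries where they do the work, as an engineer would, in place of code of your own. Each camera call takes 0.05 s, during which the arm holds its last target. There are 200 camera calls.

## Working session

There is one attempt and no reset: what is moved stays moved. The work goes in short steps, Python scripts to look and compute and a tool call to move; the robot and the scene stay as the last step left them, time stands still between calls to the robot, and variables do not carry over. Pictures are saved under pics/ and viewed, at most 10 in all, crops included, and the job is handed in when it is done.

Besides the shell and the picture viewer there is one more tool, called after "Call:" by a JSON object that holds its "name" and its "arguments", one argument or row to a line. jog_arm: Moves the arm, as the interface text tells. Its arguments: {"type":"object","properties":{"rows":{"type":"array","items":{"type":"object","properties":{"x":{"type":"number"},"y":{"type":"number"},"z":{"type":"number"},"ax":{"type":"number"},"ay":{"type":"number"},"az":{"type":"number"},"grip":{"type":"number"}}}},"force":{"type":"number"}},"required":["rows"]}

```bash
ls; mkdir -p pics
python3 - <<'E'
from cell import arm
import cv2
for n in("top","side"):
    cv2.imwrite(f"pics/{n}0.png",cv2.resize(arm.capture(n)[:,:,::-1],(800,600),interpolation=cv2.INTER_CUBIC))
    print(arm.calibration(n))
print(arm.state())
E
```

```text
pics
{'mtx': array([[389.04555257,   0.        , 252.40381153],
       [  0.        , 389.04555257, 196.4140621 ],
       [  0.        ,   0.        ,   1.        ]]), 'k1': -0.11010939828366156, 'R': array([[ 0.01671472, -0.99944725,  0.02873706],
       [-0.99269419, -0.02002294, -0.11898457],
       [ 0.1194942 , -0.02653832, -0.99248015]]), 't': array([-0.17006846,  0.53163983,  1.09924374])}
{'mtx': array([[361.28046471,   0.        , 250.84165656],
       [  0.        , 361.28046471, 198.73222014],
       [  0.        ,   0.        ,   1.        ]]), 'k1': -0.0014384454421640246, 'R': array([[-0.99985338,  0.00854293, -0.01484042],
       [ 0.01686238,  0.34039324, -0.94013196],
       [-0.0029799 , -0.94024436, -0.34048739]]), 't': array([0.53463238, 0.10749995, 1.05768793])}
{'time_s': 0.1, 'joint_pos': array([-1.37397439,  0.46827046, -0.01163262,  1.60348533,  0.00598817,
        1.07137926, -0.05628202]), 'joint_velocities': array([ 1.43173054e-03, -1.56343913e-03,  1.74585117e-04, -2.69086235e-03,
        7.02192361e-04,  1.44209401e-03,  4.66572809e-05]), 'joint_torque': array([ 6.01650281e-04, -5.21647775e+01, -1.26219456e-02, -2.44366854e+01,
       -5.68058656e-02,  1.40527645e-02,  5.05195885e-05]), 'ee_pos': array([0.15431969, 0.63090637, 0.21376683]), 'ee_rot': array([-3.75838206e-01, -3.11893508e+00,  2.36348813e-03]), 'contact_force': array([ 0.19085684, -0.17880781,  0.13116522]), 'torque': array([-0.00059871,  0.01440431, -0.0248775 ]), 'finger_force': 0.0, 'gripper_width': 0.09168413186937953}
```

View pics/top0.png

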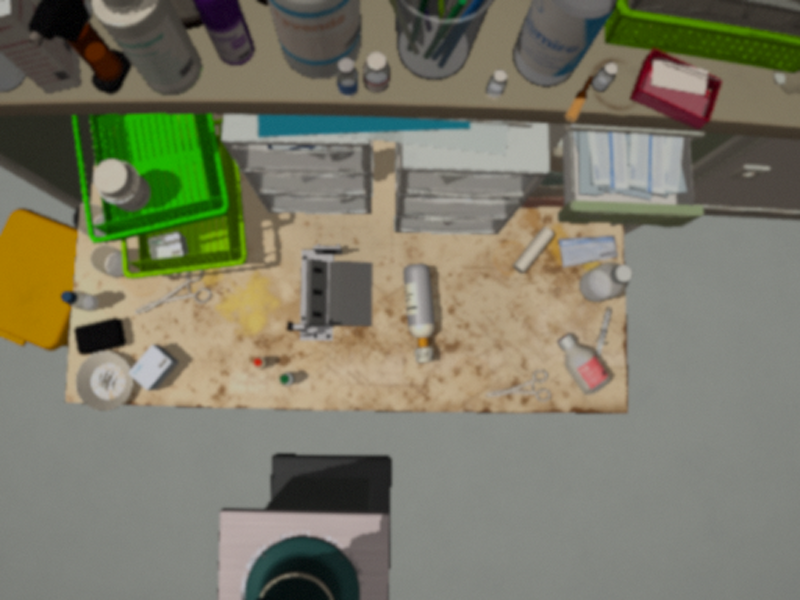

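View pics/side0.png

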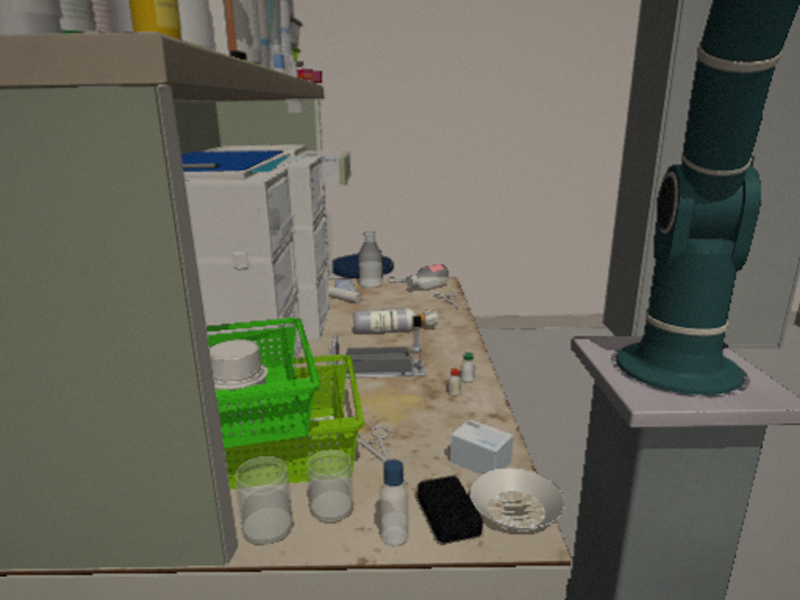

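The top view shows the rest at about (335,295) and the cylinder from (418,265) to (424,360), with the vials at (258,362) and (288,378). The side view shows the rest with its keeper raised at (417,345). I'll enlarge both.

```bash
cat > h.py <<'E'
import numpy as np,cv2
from cell import arm
def crop(n,x0,y0,w,h,s,out):
    im=arm.capture(n)[:,:,::-1]
    cv2.imwrite(out,cv2.resize(im[y0:y0+h,x0:x0+w],None,fx=s,fy=s,interpolation=cv2.INTER_CUBIC))
def proj(n,P):
    c=arm.calibration(n);Q=np.atleast_2d(P)@c["R"].T+c["t"];s=Q[:,:2]/Q[:,2:]
    s=s*(1+c["k1"]*(s**2).sum(1,keepdims=True))
    return s@c["mtx"][:2,:2].T+c["mtx"][:2,2]
def ray(n,uv):
    c=arm.calibration(n);uv=np.atleast_2d(np.float64(uv))
    s=cv2.undistortPoints(uv[:,None],c["mtx"],np.array([c["k1"],0,0,0]))[:,0]
    d=np.c_[s,np.ones(len(s))]@c["R"];return -c["R"].T@c["t"],d
def atz(n,uv,z):
    o,d=ray(n,uv);z=np.broadcast_to(z,(len(d),));return o+d*((z-o[2])/d[:,2])[:,None]
E
python3 - <<'E'
from h import *
crop("top",175,145,120,100,6,"pics/top1.png")
crop("side",205,190,90,65,8,"pics/side1.png")
E
```

```text
(no output)
```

View pics/top1.png

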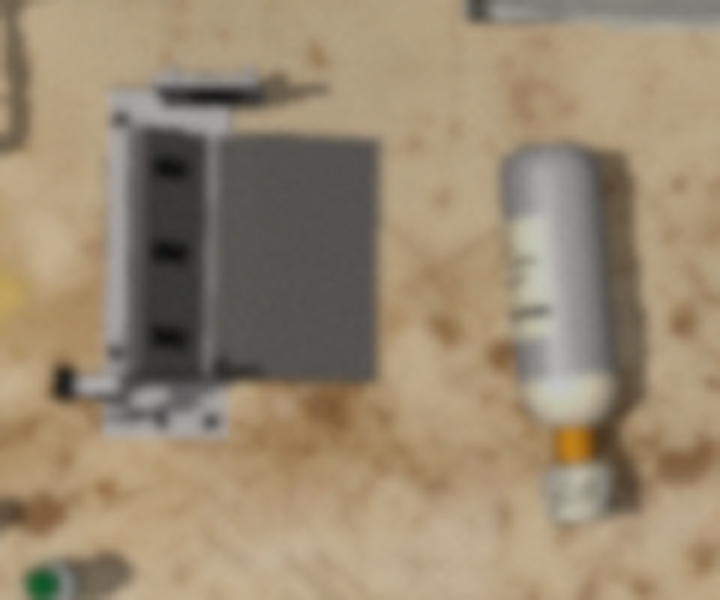

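View pics/side1.png

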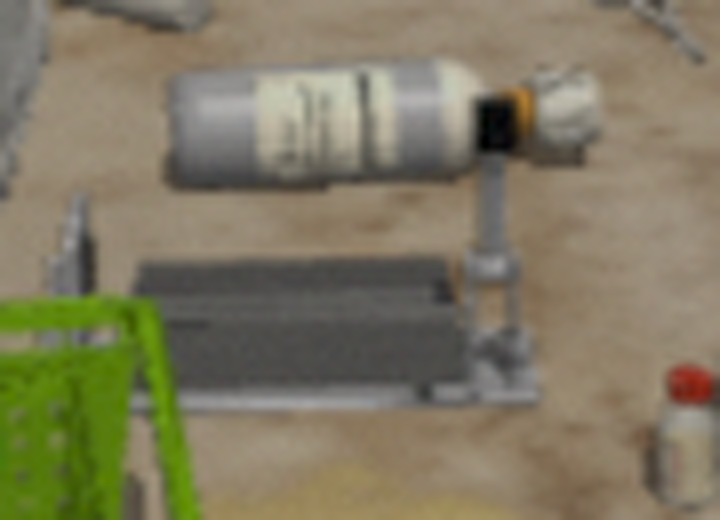

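Read from the enlarged top crop:
- Ramp right corners at (378,140) and (375,381).
- Crest ends at (213,135) and (208,378).
- Base corners at (108,90), (105,436) and (226,437).
- Tab at (65,385).
- Cylinder foot at (552,147) and cap end at (577,520).

The side crop shows the keeper raised, with its tab at (497,123).

```bash
cat >> h.py <<'E'
def R2(a): return np.array([[np.cos(a),-np.sin(a),0],[np.sin(a),np.cos(a),0],[0,0,1]])
def rest2w(p,q): return np.atleast_2d(q)/1000@R2(p[2]).T+[p[0],p[1],0]
E
python3 - <<'E'
from h import *
from scipy.optimize import least_squares
def o(p): return (np.array(p,float)+.5)/6-.5+[175,145]
L=[(58,-85,0),(-66,-85,0),(58,-21,14),(-66,-21,14),(82,52,3),(-94,52,3),(-94,-10,3)]
px=o([(378,140),(375,381),(213,135),(208,378),(108,90),(105,436),(226,437)])
r=least_squares(lambda p:(proj("top",rest2w(p,L))-px).ravel(),[.6,0,0])
p=r.x;print("rest",p,r.fun.reshape(-1,2).round(2))
def os(p): return (np.array(p,float)+.5)/8-.5+[205,190]
# side check
S=[(-94,52,3),(-77,38,48)]
print("side pred crop",((proj("side",rest2w(p,S))-[205,190]+.5)*8).round())
# keeper angle from tab
tp=o([(65,385)])
for a in np.arange(1.5,1.95,.05):
    q=(-77,38-64*np.cos(a)+8*np.sin(a),48+64*np.sin(a)+8*np.cos(a))
    print(round(a,2),((proj("top",rest2w(p,q))-[175,145]+.5)*6).round(),((proj("side",rest2w(p,q))-[205,190]+.5)*8).round())
a=atz("top",o([(552,147),(577,520)]),.025)
print("cyl",a,"len",np.linalg.norm(a[0]-a[1]))
ri=lambda X:(X-[p[0],p[1],0])@R2(p[2])*1000
print("in rest",ri(a).round(1)," yaw rel",np.arctan2(*(ri(a)[0]-ri(a)[1])[[1,0]]))
# side check of cyl: ends
sc=((proj("side",a)-[205,190]+.5)*8).round();print("side crop pred foot/cap centre",sc, "seen ~(172,130),(597,108)")
u=(np.array([(258,362),(288,378)]) +.5)/1.5625-.5
print("vials",ri(atz("top",u,.05)),atz("top",u,.05))
c=arm.calibration("top");print(-c["R"].T@c["t"])
from scipy.spatial.transform import Rotation as Ro
print(Ro.from_rotvec(arm.state()["ee_rot"]).as_matrix().round(3))
E
```

```text
rest [ 0.56622182 -0.02566064  0.02631693] [[-1.88 -0.58]
 [-1.2   0.07]
 [ 4.15 -0.54]
 [ 4.88  0.29]
 [-2.18  0.02]
 [-2.28  0.49]
 [-1.58  0.2 ]]
side pred crop [[550. 412.]
 [499. 282.]]
1.5 [[ 84. 386.]] [[500. 116.]]
1.55 [[ 77. 386.]] [[501. 120.]]
1.6 [[ 70. 386.]] [[502. 125.]]
1.65 [[ 63. 386.]] [[502. 129.]]
1.7 [[ 56. 386.]] [[503. 135.]]
1.75 [[ 50. 387.]] [[504. 140.]]
1.8 [[ 43. 387.]] [[504. 146.]]
1.85 [[ 37. 387.]] [[505. 153.]]
1.9 [[ 31. 387.]] [[506. 160.]]
cyl [[ 0.61831233 -0.20120263  0.025     ]
 [ 0.43467393 -0.21565033  0.025     ]] len 0.18420585608584583
in rest [[  47.5 -176.9   25. ]
 [-136.5 -186.5   25. ]]  yaw rel 0.05219609175326416
side crop pred foot/cap centre [[170. 134.]
 [597. 115.]] seen ~(172,130),(597,108)
vials [[-135.84689131  116.39506662   50.        ]
 [-165.06695254   61.44756488   50.        ]] [[0.42735916 0.08711946 0.05      ]
 [0.3995951  0.0314221  0.05      ]]
[ 0.39924516 -0.13015738  1.1591218 ]
[[-0.971  0.238 -0.   ]
 [ 0.238  0.971 -0.001]
 [-0.    -0.001 -1.   ]]
```

Run:
```python
from h import *
from scipy.optimize import least_squares
def o(p): return (np.array(p,float)+.5)/6-.5+[175,145]
L=[(58,-85,0),(-66,-85,0),(58,30,32),(-66,30,32),(82,52,3),(-94,52,3),(-94,-10,3)]
px=o([(378,140),(375,381),(130,127),(130,382),(108,90),(105,436),(226,437)])
r=least_squares(lambda p:(proj("top",rest2w(p,L))-px).ravel(),[.6,0,0],loss="soft_l1")
p=r.x;print("rest",p,r.fun.reshape(-1,2).round(2))
a=atz("top",o([(552,147),(577,520)]),.025)
ri=lambda X:(X-[p[0],p[1],0])@R2(p[2])*1000
print("in rest",ri(a).round(1)," yaw rel",np.arctan2(*(ri(a)[0]-ri(a)[1])[[1,0]]))
for aa in np.arange(1.5,1.95,.05):
    q=(-77,38-64*np.cos(aa)+8*np.sin(aa),48+64*np.sin(aa)+8*np.cos(aa))
    print(round(aa,2),((proj("top",rest2w(p,q))-[175,145]+.5)*6).round(),((proj("side",rest2w(p,q))-[205,190]+.5)*8).round())
S=[(-94,52,3),(-77,38,48),(-77,38,56),(58,30,32),(-66,30,32)]
print("side pred crop",((proj("side",rest2w(p,S))-[205,190]+.5)*8).round())
```

```text
rest [ 0.56595139 -0.02994826  0.02303225] [[-0.4  -0.37]
 [ 0.16  0.28]
 [ 1.76 -0.21]
 [ 1.29 -0.74]
 [-0.68  0.08]
 [-0.95  0.56]
 [-0.25  0.33]]
in rest [[  48.4 -172.4   25. ]
 [-135.5 -182.6   25. ]]  yaw rel 0.05548076973677534
1.5 [[ 93. 386.]] [[500. 112.]]
1.55 [[ 86. 386.]] [[501. 116.]]
1.6 [[ 79. 386.]] [[501. 120.]]
1.65 [[ 72. 387.]] [[502. 125.]]
1.7 [[ 65. 387.]] [[503. 130.]]
1.75 [[ 58. 387.]] [[503. 136.]]
1.8 [[ 52. 387.]] [[504. 142.]]
1.85 [[ 46. 387.]] [[505. 149.]]
1.9 [[ 40. 388.]] [[505. 155.]]
side pred crop [[549. 407.]
 [499. 277.]
 [499. 257.]
 [124. 319.]
 [467. 309.]]
```

Fit is consistent: residuals are mostly under 1 px, the cylinder measures 184 mm as it should, and it is 21 mm short of the stop. The rest is at (0.566, -0.030) with yaw 0.023, and the keeper is at about 1.7. I'll move to the right of the cylinder with the fingers spread along its axis.

Call:
{"name": "jog_arm", "arguments": {
  "rows": [
    {"x": -19,"y": -17.5,"az": 37,"grip": 0.35},
    {"x": -38,"y": -35,"az": 37,"grip": 0.35},
    {"x": -38,"y": -35,"az": 37,"grip": 0.35},
    {"x": -38,"y": -35,"az": 37,"grip": 0.35},
    {"x": -38,"y": -35,"az": 37,"grip": 0.35},
    {"x": -38,"y": -35,"az": 37,"grip": 0.35},
    {"x": -38,"y": -35,"az": 37,"grip": 0.35},
    {"x": -38,"y": -35,"az": 37,"grip": 0.35},
    {"x": -60.2,"y": -77.5,"az": 75,"grip": 0.35},
    {"x": -60.2,"y": -77.5,"az": 75,"grip": 0.35},
    {"x": -60.2,"y": -77.5,"az": 75,"grip": 0.35},
    {"x": -60.2,"y": -77.5,"az": 75,"grip": 0.35},
    {"x": -60.2,"y": -77.5,"az": 75,"grip": 0.35},
    {"x": -60.2,"y": -77.5,"az": 75,"grip": 0.35},
    {"x": -60.2,"y": -77.5,"az": 75,"grip": 0.35},
    {"x": -60.2,"y": -77.5,"az": 75,"grip": 0.35},
    {"x": -60.2,"y": -77.5,"az": 75,"grip": 0.35},
    {"x": -60.2,"y": -77.5,"az": 75,"grip": 0.35}
  ]
}}

```text
$.rows[0]: bad value
```

Call:
{"name": "jog_arm", "arguments": {
  "rows": [
    {"x": -4,"y": -4,"z": 0,"ax": 0,"ay": 0,"az": 5,"grip": 0.35}
  ]
}}

```text
time_s: 0.32
ee_pos: [0.1807, 0.5849, 0.2137]
ee_rot: [-0.505, -3.099, -0.001]
contact_force: [1.3, -0.7, 0.1]
gripper_width: 0.084
finger_force: 0.0
```

Call:
{"name": "jog_arm", "arguments": {
  "rows": [
    {"x": -36.6,"y": -28,"z": 0,"ax": 0,"ay": 0,"az": 35,"grip": 0.35},
    {"x": -36.6,"y": -28,"z": 0,"ax": 0,"ay": 0,"az": 35,"grip": 0.35},
    {"x": -36.6,"y": -28,"z": 0,"ax": 0,"ay": 0,"az": 35,"grip": 0.35},
    {"x": -36.6,"y": -28,"z": 0,"ax": 0,"ay": 0,"az": 35,"grip": 0.35},
    {"x": -36.6,"y": -28,"z": 0,"ax": 0,"ay": 0,"az": 35,"grip": 0.35},
    {"x": -36.6,"y": -28,"z": 0,"ax": 0,"ay": 0,"az": 35,"grip": 0.35},
    {"x": -36.6,"y": -28,"z": 0,"ax": 0,"ay": 0,"az": 35,"grip": 0.35},
    {"x": -62.4,"y": -68.4,"z": 0,"ax": 0,"ay": 0,"az": 70,"grip": 0.35},
    {"x": -62.4,"y": -68.4,"z": 0,"ax": 0,"ay": 0,"az": 70,"grip": 0.35},
    {"x": -62.4,"y": -68.4,"z": 0,"ax": 0,"ay": 0,"az": 70,"grip": 0.35},
    {"x": -62.4,"y": -68.4,"z": 0,"ax": 0,"ay": 0,"az": 70,"grip": 0.35},
    {"x": -62.4,"y": -68.4,"z": 0,"ax": 0,"ay": 0,"az": 70,"grip": 0.35},
    {"x": -62.4,"y": -68.4,"z": 0,"ax": 0,"ay": 0,"az": 70,"grip": 0.35},
    {"x": -62.4,"y": -68.4,"z": 0,"ax": 0,"ay": 0,"az": 70,"grip": 0.35},
    {"x": -62.4,"y": -68.4,"z": 0,"ax": 0,"ay": 0,"az": 70,"grip": 0.35},
    {"x": -62.4,"y": -68.4,"z": 0,"ax": 0,"ay": 0,"az": 70,"grip": 0.35},
    {"x": -62.4,"y": -68.4,"z": 0,"ax": 0,"ay": 0,"az": 70,"grip": 0.35}
  ]
}}

```text
time_s: 2.45
ee_pos: [0.5546, -0.2646, 0.214]
ee_rot: [-2.196, -2.244, 0.0]
contact_force: [0.6, 0.2, 0.2]
gripper_width: 0.0595
finger_force: 0.0
```

Call:
{"name": "jog_arm", "arguments": {
  "rows": [
    {"x": 0,"y": 0,"z": 5,"ax": 0,"ay": 0,"az": 0,"grip": 0.35},
    {"x": 0,"y": 0,"z": 10,"ax": 0,"ay": 0,"az": 0,"grip": 0.35},
    {"x": 0,"y": 0,"z": 15,"ax": 0,"ay": 0,"az": 0,"grip": 0.35},
    {"x": 0,"y": 0,"z": 18,"ax": 0,"ay": 0,"az": 0,"grip": 0.35},
    {"x": 0,"y": 0,"z": 19.4,"ax": 0,"ay": 0,"az": 0,"grip": 0.35},
    {"x": 0,"y": 0,"z": 19.4,"ax": 0,"ay": 0,"az": 0,"grip": 0.35},
    {"x": 1,"y": 0,"z": 19.4,"ax": 0,"ay": 0,"az": 0,"grip": 0.35}
  ]
}}

```text
time_s: 3.32
ee_pos: [0.5556, -0.2557, 0.0222]
ee_rot: [2.196, 2.243, 0.001]
contact_force: [-0.0, 0.1, 0.0]
gripper_width: 0.0596
finger_force: 0.0
```

Run:
```python
from h import *
crop("top",175,145,120,100,6,"pics/top2.png")
crop("side",205,170,90,75,8,"pics/side2.png")
```

```text
(no output)
```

View pics/side2.png

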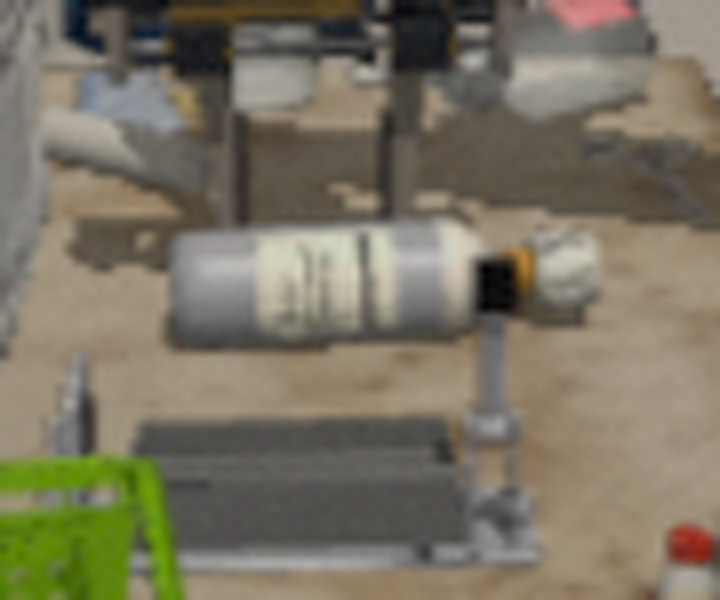

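The side view shows both fingers behind the cylinder (columns 205–245 and 385–410) within its body span of 172–445. Now I'll push it slowly.

Call:
{"name": "jog_arm", "arguments": {
  "rows": [
    {"x": 1,"y": 0,"z": 0,"ax": 0,"ay": 0,"az": 0,"grip": 0.35},
    {"x": 2,"y": 0,"z": 0,"ax": 0,"ay": 0,"az": 0,"grip": 0.35},
    {"x": 3,"y": 0,"z": 0,"ax": 0,"ay": 0,"az": 0,"grip": 0.35},
    {"x": 4,"y": 0,"z": 0,"ax": 0,"ay": 0,"az": 0,"grip": 0.35},
    {"x": 5,"y": 0,"z": 0,"ax": 0,"ay": 0,"az": 0,"grip": 0.35},
    {"x": 6,"y": 0,"z": 0,"ax": 0,"ay": 0,"az": 0,"grip": 0.35},
    {"x": 7,"y": 0,"z": 0,"ax": 0,"ay": 0,"az": 0,"grip": 0.35},
    {"x": 8,"y": 0,"z": 0,"ax": 0,"ay": 0,"az": 0,"grip": 0.35},
    {"x": 9,"y": 0,"z": 0,"ax": 0,"ay": 0,"az": 0,"grip": 0.35},
    {"x": 10,"y": 0,"z": 0,"ax": 0,"ay": 0,"az": 0,"grip": 0.35},
    {"x": 11,"y": 0,"z": 0,"ax": 0,"ay": 0,"az": 0,"grip": 0.35},
    {"x": 12,"y": 0,"z": 0,"ax": 0,"ay": 0,"az": 0,"grip": 0.35}
  ]
}}

```text
time_s: 4.92
ee_pos: [0.5524, -0.1357, 0.0209]
ee_rot: [2.197, 2.244, -0.0]
contact_force: [1.2, -2.8, 1.2]
gripper_width: 0.0596
finger_force: 1.5
```

Run:
```python
from h import *
crop("side",205,170,90,75,8,"pics/side3.png")
```

```text
(no output)
```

View pics/side3.png

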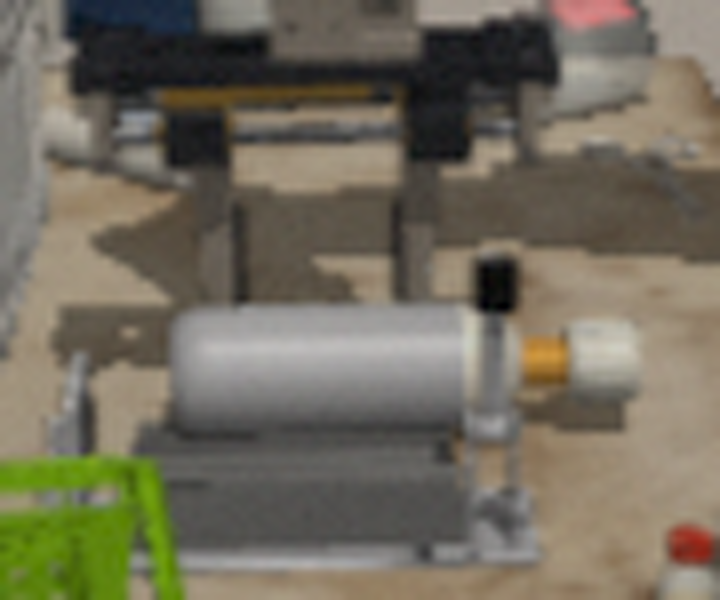

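The cylinder has rolled: the label is out of sight, it sits on the ramp parallel to the rest, and both fingers touch it. I'll push it over the crest.

Call:
{"name": "jog_arm", "arguments": {
  "rows": [
    {"x": 0.9,"y": 0,"z": 0,"ax": 0,"ay": 0,"az": 0,"grip": 0.35},
    {"x": 1.8,"y": 0,"z": 0,"ax": 0,"ay": 0,"az": 0,"grip": 0.35},
    {"x": 2.7,"y": 0,"z": 0,"ax": 0,"ay": 0,"az": 0,"grip": 0.35},
    {"x": 3.6,"y": 0,"z": 0,"ax": 0,"ay": 0,"az": 0,"grip": 0.35},
    {"x": 4.5,"y": 0,"z": 0,"ax": 0,"ay": 0,"az": 0,"grip": 0.35},
    {"x": 5.2,"y": 0,"z": 0,"ax": 0,"ay": 0,"az": 0,"grip": 0.35},
    {"x": 5.8,"y": 0,"z": 0,"ax": 0,"ay": 0,"az": 0,"grip": 0.35},
    {"x": 6.2,"y": 0,"z": 0,"ax": 0,"ay": 0,"az": 0,"grip": 0.35},
    {"x": 6.2,"y": 0,"z": 0,"ax": 0,"ay": 0,"az": 0,"grip": 0.35},
    {"x": 6.2,"y": 0,"z": 0,"ax": 0,"ay": 0,"az": 0,"grip": 0.35},
    {"x": 6.2,"y": 0,"z": 0,"ax": 0,"ay": 0,"az": 0,"grip": 0.35},
    {"x": 6.2,"y": 0,"z": 0,"ax": 0,"ay": 0,"az": 0,"grip": 0.35}
  ]
}}

```text
time_s: 6.48
ee_pos: [0.5507, -0.0733, 0.0206]
ee_rot: [-2.197, -2.245, -0.0]
contact_force: [-0.8, 0.3, 0.5]
gripper_width: 0.0598
finger_force: 0.0
```

Run:
```python
from h import *
crop("side",205,170,90,75,8,"pics/side4.png")
```

```text
(no output)
```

View pics/side4.png

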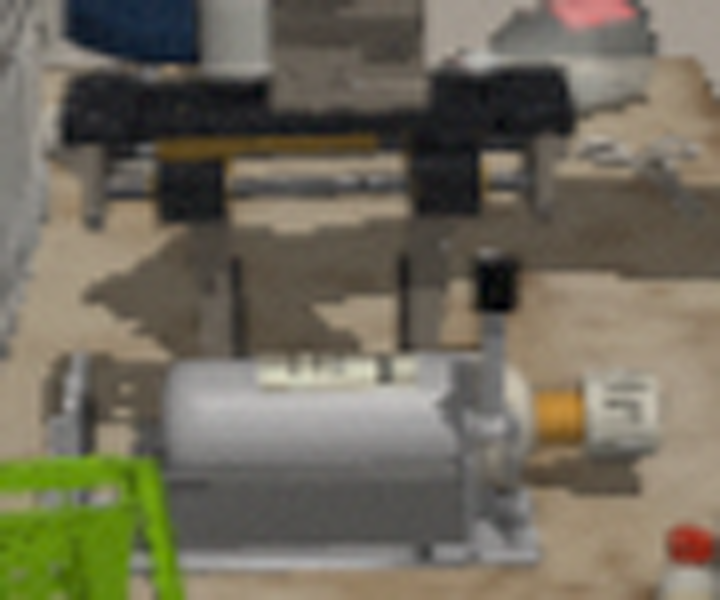

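The cylinder is seated in the V, with its foot about 30 mm short of the stop plate (foot at column 168, plate at about 85). Next I'll work out the move to the cap.

```bash
cat >> h.py <<'E'
from scipy.spatial.transform import Rotation as Ro
REST=(.56595,-.02995,.02303)
def go(q_mm,z_tilt=None):
    "shift (cm) in tool axes from measured pose to rest-frame point; turn (deg) if (yaw of tool y in rest deg, tilt) given"
    s=arm.state();R=Ro.from_rotvec(s["ee_rot"]);w=rest2w(REST,q_mm)[0]
    sh=R.inv().apply(w-s["ee_pos"])*100
    out=[sh.round(2)]
    if z_tilt is not None:
        y=np.radians(z_tilt[0])+REST[2];ty=np.array([np.cos(y),np.sin(y),0]);tz=np.array([0,0,-1.]);
        T=Ro.from_matrix(np.c_[np.cross(ty,tz),ty,tz])*Ro.from_euler("y",z_tilt[1],degrees=True)
        out.append(np.degrees((R.inv()*T).as_rotvec()).round(2))
    return out
E
python3 - <<'E'
from h import *
s=arm.state();print(s["joint_pos"].round(2),s["time_s"])
for q in [(-15,-75,30),(-40,-75,120),(-160,-4,120),(-160,-4,30)]: print(q,*go(q,(90,-15)))
E
```

```text
[-0.33  0.64  0.52  1.98 -0.51  0.65  0.54] 6.525
(-15, -75, 30) [-3.2   0.13 -0.94] [-11.78 -11.77 -89.51]
(-40, -75, 120) [-3.2  -2.37 -9.94] [-11.78 -11.77 -89.51]
(-160, -4, 120) [  3.88 -14.38  -9.94] [-11.78 -11.77 -89.51]
(-160, -4, 30) [  3.88 -14.38  -0.94] [-11.78 -11.77 -89.51]
```

Call:
{"name": "jog_arm", "arguments": {
  "rows": [
    {"x": -3.2,"y": 0,"z": 0,"ax": 0,"ay": 0,"az": 0,"grip": 1},
    {"x": -3.2,"y": -2,"z": -5,"ax": 0,"ay": 0,"az": 0,"grip": 1},
    {"x": -3.2,"y": -2.4,"z": -10,"ax": 0,"ay": 0,"az": 0,"grip": 1},
    {"x": -3.2,"y": -2.4,"z": -10,"ax": -11.8,"ay": -11.8,"az": -89.5,"grip": 1},
    {"x": -3.2,"y": -2.4,"z": -10,"ax": -11.8,"ay": -11.8,"az": -89.5,"grip": 1},
    {"x": -1,"y": -4,"z": -10,"ax": -11.8,"ay": -11.8,"az": -89.5,"grip": 1},
    {"x": 1,"y": -6,"z": -10,"ax": -11.8,"ay": -11.8,"az": -89.5,"grip": 1},
    {"x": 2,"y": -8,"z": -10,"ax": -11.8,"ay": -11.8,"az": -89.5,"grip": 1},
    {"x": 3.9,"y": -10,"z": -10,"ax": -11.8,"ay": -11.8,"az": -89.5,"grip": 1},
    {"x": 3.9,"y": -12,"z": -10,"ax": -11.8,"ay": -11.8,"az": -89.5,"grip": 1},
    {"x": 3.9,"y": -14.4,"z": -10,"ax": -11.8,"ay": -11.8,"az": -89.5,"grip": 1},
    {"x": 3.9,"y": -14.4,"z": -10,"ax": -11.8,"ay": -11.8,"az": -89.5,"grip": 1},
    {"x": 3.9,"y": -14.4,"z": -10,"ax": -11.8,"ay": -11.8,"az": -89.5,"grip": 1},
    {"x": 3.9,"y": -14.4,"z": -10,"ax": -11.8,"ay": -11.8,"az": -89.5,"grip": 1}
  ]
}}

```text
time_s: 8.28
ee_pos: [0.4058, -0.0378, 0.1205]
ee_rot: [-0.029, 2.88, 0.004]
contact_force: [0.3, 0.6, 0.7]
gripper_width: 0.0006
finger_force: 0.0
```

Run:
```python
from h import *
s=arm.state();print(s["joint_pos"].round(2),s["time_s"],s["ee_pos"])
for q in [(-160,-4,120),(-160,-4,30),(-124,-4,30)]: print(q,*go(q,(90,-15)))
crop("top",175,145,120,100,6,"pics/top5.png")
```

```text
[-0.06  0.09  0.08  2.44 -0.05  0.36  1.66] 8.275 [ 0.40580845 -0.03784845  0.12051173]
(-160, -4, 120) [-0.01  0.02  0.06] [-0.03  0.01 -0.14]
(-160, -4, 30) [2.32 0.02 8.75] [-0.03  0.01 -0.14]
(-124, -4, 30) [-1.16  0.03  9.68] [-0.03  0.01 -0.14]
```

Call:
{"name": "jog_arm", "arguments": {
  "rows": [
    {"x": -0.3,"y": 0,"z": 0,"ax": 0,"ay": 7,"az": 0,"grip": 1},
    {"x": -0.3,"y": 0,"z": 0,"ax": 0,"ay": 7,"az": 0,"grip": 1},
    {"x": 0.7,"y": 0,"z": 4,"ax": 0,"ay": 7,"az": 0,"grip": 1},
    {"x": 1.9,"y": 0,"z": 8.8,"ax": 0,"ay": 7,"az": 0,"grip": 1},
    {"x": 1.9,"y": 0,"z": 8.8,"ax": 0,"ay": 7,"az": 0,"grip": 1},
    {"x": 1.9,"y": 0,"z": 8.8,"ax": 0,"ay": 7,"az": 0,"grip": 1}
  ]
}}

```text
time_s: 9.07
ee_pos: [0.4105, -0.0372, 0.0317]
ee_rot: [-0.035, 3.0, 0.002]
contact_force: [0.5, 0.7, -0.2]
gripper_width: 0.0006
finger_force: 0.0
```

Run:
```python
from h import *
s=arm.state();print(s["joint_pos"].round(2),s["time_s"],s["ee_pos"])
for q in [(-150,-4,30),(-124,-4,30)]: print(q,*go(q,(90,-8)))
```

```text
[-0.03  0.36  0.05  2.39 -0.09  0.26  1.69] 9.075 [ 0.41045696 -0.03724804  0.0316649 ]
(-150, -4, 30) [-0.53 -0.03  0.24] [-0.02  0.1   0.01]
(-124, -4, 30) [-3.11 -0.03  0.61] [-0.02  0.1   0.01]
```

Call:
{"name": "jog_arm", "arguments": {
  "rows": [
    {"x": -0.4,"y": 0,"z": 0.15,"ax": 0,"ay": 0,"az": 0,"grip": 1},
    {"x": -0.8,"y": 0,"z": 0.2,"ax": 0,"ay": 0,"az": 0,"grip": 1},
    {"x": -1.2,"y": 0,"z": 0.3,"ax": 0,"ay": 0,"az": 0,"grip": 1},
    {"x": -1.6,"y": 0,"z": 0.35,"ax": 0,"ay": 0,"az": 0,"grip": 1},
    {"x": -2.0,"y": 0,"z": 0.4,"ax": 0,"ay": 0,"az": 0,"grip": 1},
    {"x": -2.4,"y": 0,"z": 0.5,"ax": 0,"ay": 0,"az": 0,"grip": 1},
    {"x": -2.7,"y": 0,"z": 0.5,"ax": 0,"ay": 0,"az": 0,"grip": 1},
    {"x": -2.9,"y": 0,"z": 0.55,"ax": 0,"ay": 0,"az": 0,"grip": 1},
    {"x": -2.9,"y": 0,"z": 0.55,"ax": 0,"ay": 0,"az": 0,"grip": 1}
  ]
}}

```text
time_s: 10.2
ee_pos: [0.4401, -0.0367, 0.0293]
ee_rot: [-0.034, 3.001, 0.002]
contact_force: [-0.5, 0.8, -0.3]
gripper_width: 0.0003
finger_force: 0.3
```

Call:
{"name": "jog_arm", "arguments": {
  "rows": [
    {"x": -0.1,"y": 0,"z": 0,"ax": 0,"ay": 0,"az": 0,"grip": 1},
    {"x": -0.2,"y": 0,"z": 0,"ax": 0,"ay": 0,"az": 0,"grip": 1},
    {"x": -0.3,"y": 0,"z": 0,"ax": 0,"ay": 0,"az": 0,"grip": 1},
    {"x": -0.3,"y": 0,"z": 0,"ax": 0,"ay": 0,"az": 0,"grip": 1}
  ]
}}

```text
time_s: 10.7
ee_pos: [0.4429, -0.0366, 0.0297]
ee_rot: [-0.035, 3.001, 0.002]
contact_force: [-1.2, 0.0, -0.9]
gripper_width: 0.0001
finger_force: 0.5
```

Run:
```python
from h import *
crop("side",205,170,90,75,8,"pics/side6.png")
print(arm.state()["contact_force"])
```

```text
[-0.6935925  -0.29593639 -1.06849371]
```

View pics/side6.png

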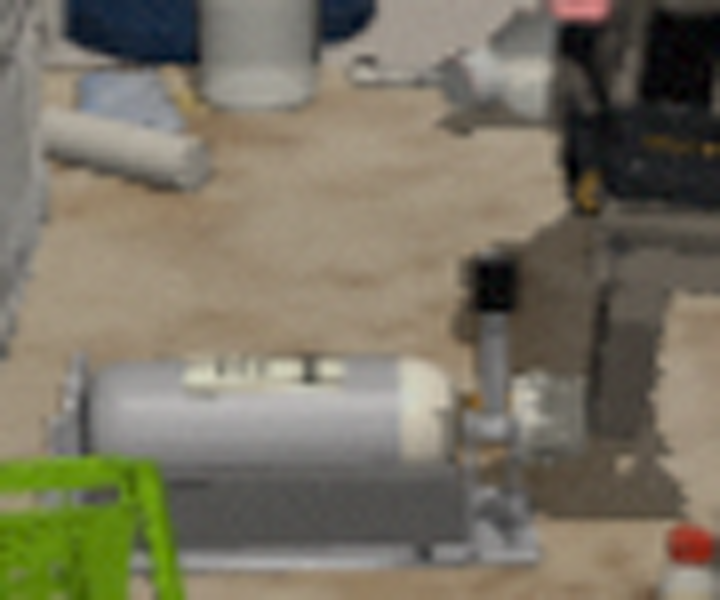

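The cylinder's foot (column ~92) is almost at the stop plate (~88). I'll keep pushing until the force rises.

Call:
{"name": "jog_arm", "arguments": {
  "rows": [
    {"x": -0.1,"y": 0,"z": 0,"ax": 0,"ay": 0,"az": 0,"grip": 1},
    {"x": -0.2,"y": 0,"z": 0,"ax": 0,"ay": 0,"az": 0,"grip": 1},
    {"x": -0.2,"y": 0,"z": 0,"ax": 0,"ay": 0,"az": 0,"grip": 1}
  ]
}}

```text
time_s: 11.12
ee_pos: [0.4432, -0.0366, 0.0295]
ee_rot: [-0.034, 3.004, 0.002]
contact_force: [-5.1, -0.4, 1.2]
gripper_width: 0.0004
finger_force: 2.5
```

The force is 5 N and the tool has stopped, at a TCP position that puts the cap end at -113 mm, so the foot is home. I'll back off and move to the keeper's left side.

Run:
```python
from h import *
for q in [(-145,-4,32),(-145,-4,150),(-110,40,200),(-77,105,200),(-77,105,105)]: print(q,*go(q,(90,0)))
```

```text
(-145, -4, 32) [ 2.16 -0.02 -0.55] [ 0.    7.85 -0.01]
(-145, -4, 150) [  0.55  -0.02 -12.24] [ 0.    7.85 -0.01]
(-110, 40, 200) [ -3.6    4.38 -16.71] [ 0.    7.85 -0.01]
(-77, 105, 200) [ -6.87  10.88 -16.26] [ 0.    7.85 -0.01]
(-77, 105, 105) [-5.57 10.88 -6.85] [ 0.    7.85 -0.01]
```

Call:
{"name": "jog_arm", "arguments": {
  "rows": [
    {"x": 2,"y": 0,"z": -0.5,"ax": 0,"ay": 0,"az": 0,"grip": 1},
    {"x": 2,"y": 0,"z": -5,"ax": 0,"ay": 0,"az": 0,"grip": 1},
    {"x": 1,"y": 0,"z": -10,"ax": 0,"ay": 7.9,"az": 0,"grip": 1},
    {"x": 0.6,"y": 0,"z": -13,"ax": 0,"ay": 7.9,"az": 0,"grip": 1},
    {"x": -2,"y": 3,"z": -16.7,"ax": 0,"ay": 7.9,"az": 0,"grip": 1},
    {"x": -4,"y": 6,"z": -16.7,"ax": 0,"ay": 7.9,"az": 0,"grip": 1},
    {"x": -6,"y": 9,"z": -16.3,"ax": 0,"ay": 7.9,"az": 0,"grip": 1},
    {"x": -6.9,"y": 10.9,"z": -16.3,"ax": 0,"ay": 7.9,"az": 0,"grip": 1},
    {"x": -6.9,"y": 10.9,"z": -16.3,"ax": 0,"ay": 7.9,"az": 0,"grip": 1},
    {"x": -6.2,"y": 10.9,"z": -11.5,"ax": 0,"ay": 7.9,"az": 0,"grip": 1},
    {"x": -5.6,"y": 10.9,"z": -7.2,"ax": 0,"ay": 7.9,"az": 0,"grip": 1},
    {"x": -5.6,"y": 10.9,"z": -6.9,"ax": 0,"ay": 7.9,"az": 0,"grip": 1},
    {"x": -5.6,"y": 10.9,"z": -6.9,"ax": 0,"ay": 7.9,"az": 0,"grip": 1}
  ]
}}

```text
time_s: 12.75
ee_pos: [0.4886, 0.0728, 0.1071]
ee_rot: [-0.034, 3.138, -0.0]
contact_force: [-0.2, -0.5, 1.0]
gripper_width: 0.0003
finger_force: 0.0
```

Run:
```python
from h import *
s=arm.state();print(s["time_s"],s["joint_pos"].round(2))
for a in [1.7,1.6,1.5,1.35,1.2,1.05,.9,.75,.6,.45,.3,.15,.05,0,-.03]:
    r=62;y=38-r*np.cos(a)+8*np.sin(a);z=48+r*np.sin(a)+8*np.cos(a)
    print(a,go((-77,y+18,z),(90,0))[0])
```

```text
12.75 [-0.25  0.36  0.04  2.07 -0.02  0.71  1.4 ]
1.7 [ 0.2  -3.26 -0.13]
1.6 [ 0.2  -3.87 -0.26]
1.5 [ 0.2  -4.49 -0.33]
1.35 [ 0.2  -5.43 -0.31]
1.2 [ 0.2  -6.35 -0.16]
1.05 [ 0.2  -7.24  0.14]
0.9 [ 0.2  -8.08  0.56]
0.75 [ 0.2  -8.84  1.1 ]
0.6 [ 0.2  -9.51  1.75]
0.45 [  0.2  -10.08   2.5 ]
0.3 [  0.21 -10.53   3.32]
0.15 [  0.21 -10.86   4.2 ]
0.05 [  0.21 -11.     4.8 ]
0 [  0.21 -11.05   5.11]
-0.03 [  0.21 -11.07   5.3 ]
```

Run:
```python
from h import *
crop("side",205,150,100,75,8,"pics/side7.png")
```

```text
(no output)
```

View pics/side7.png

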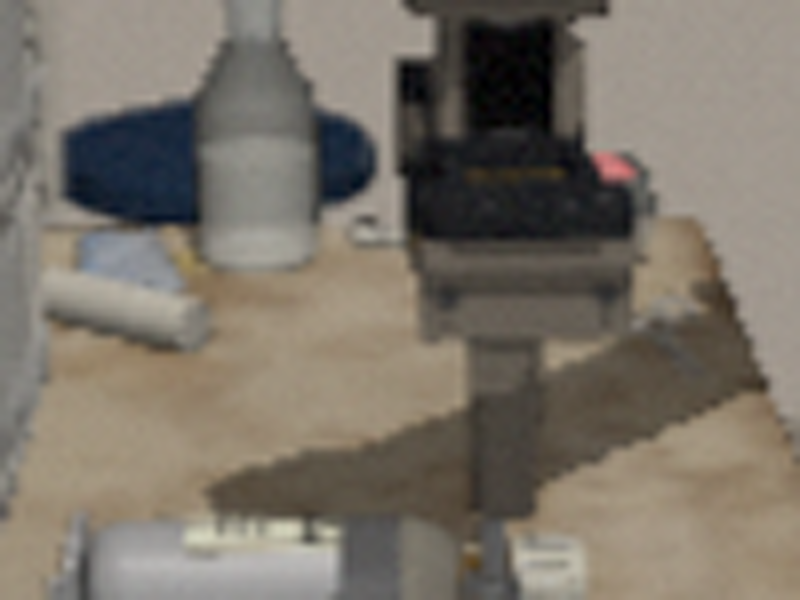

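The finger (column ~505) lines up with the keeper (~495) and stands left of it. I'll swing the keeper along the arc.

Call:
{"name": "jog_arm", "arguments": {
  "rows": [
    {"x": 0,"y": -1.6,"z": 0,"ax": 0,"ay": 0,"az": 0,"grip": 1},
    {"x": 0,"y": -2.5,"z": -0.1,"ax": 0,"ay": 0,"az": 0,"grip": 1},
    {"x": 0,"y": -3.3,"z": -0.1,"ax": 0,"ay": 0,"az": 0,"grip": 1},
    {"x": 0,"y": -3.9,"z": -0.3,"ax": 0,"ay": 0,"az": 0,"grip": 1},
    {"x": 0,"y": -4.5,"z": -0.3,"ax": 0,"ay": 0,"az": 0,"grip": 1},
    {"x": 0,"y": -5.0,"z": -0.3,"ax": 0,"ay": 0,"az": 0,"grip": 1},
    {"x": 0,"y": -5.4,"z": -0.3,"ax": 0,"ay": 0,"az": 0,"grip": 1},
    {"x": 0,"y": -5.9,"z": -0.25,"ax": 0,"ay": 0,"az": 0,"grip": 1},
    {"x": 0,"y": -6.4,"z": -0.2,"ax": 0,"ay": 0,"az": 0,"grip": 1}
  ]
}}

```text
time_s: 13.92
ee_pos: [0.4895, 0.0092, 0.1081]
ee_rot: [-0.036, 3.139, -0.0]
contact_force: [0.1, 0.6, 0.9]
gripper_width: 0.0003
finger_force: 0.5
```

Call:
{"name": "jog_arm", "arguments": {
  "rows": [
    {"x": 0,"y": -0.85,"z": 0.35,"ax": 0,"ay": 0,"az": 0,"grip": 1},
    {"x": 0,"y": -1.3,"z": 0.5,"ax": 0,"ay": 0,"az": 0,"grip": 1},
    {"x": 0,"y": -1.7,"z": 0.75,"ax": 0,"ay": 0,"az": 0,"grip": 1},
    {"x": 0,"y": -2.1,"z": 1.0,"ax": 0,"ay": 0,"az": 0,"grip": 1},
    {"x": 0,"y": -2.5,"z": 1.3,"ax": 0,"ay": 0,"az": 0,"grip": 1},
    {"x": 0,"y": -2.8,"z": 1.6,"ax": 0,"ay": 0,"az": 0,"grip": 1},
    {"x": 0,"y": -3.1,"z": 2.0,"ax": 0,"ay": 0,"az": 0,"grip": 1},
    {"x": 0,"y": -3.4,"z": 2.3,"ax": 0,"ay": 0,"az": 0,"grip": 1},
    {"x": 0,"y": -3.7,"z": 2.7,"ax": 0,"ay": 0,"az": 0,"grip": 1},
    {"x": 0,"y": -4.1,"z": 3.5,"ax": 0,"ay": 0,"az": 0,"grip": 1},
    {"x": 0,"y": -4.3,"z": 4.0,"ax": 0,"ay": 0,"az": 0,"grip": 1}
  ]
}}

```text
time_s: 15.3
ee_pos: [0.4904, -0.0338, 0.0675]
ee_rot: [-0.036, 3.14, -0.0]
contact_force: [-0.7, 0.0, 1.9]
gripper_width: 0.0004
finger_force: 0.3
```

Call:
{"name": "jog_arm", "arguments": {
  "rows": [
    {"x": 0,"y": -0.1,"z": 0.4,"ax": 0,"ay": 0,"az": 0,"grip": 1},
    {"x": 0,"y": -0.2,"z": 0.8,"ax": 0,"ay": 0,"az": 0,"grip": 1},
    {"x": 0,"y": -0.3,"z": 1.1,"ax": 0,"ay": 0,"az": 0,"grip": 1},
    {"x": 0,"y": -0.3,"z": 1.2,"ax": 0,"ay": 0,"az": 0,"grip": 1},
    {"x": 0,"y": -0.3,"z": 1.2,"ax": 0,"ay": 0,"az": 0,"grip": 1}
  ]
}}

```text
time_s: 15.92
ee_pos: [0.4907, -0.0365, 0.0561]
ee_rot: [-0.036, 3.139, -0.0]
contact_force: [-0.0, 0.4, -0.6]
gripper_width: 0.0006
finger_force: 0.0
```

Call:
{"name": "jog_arm", "arguments": {
  "rows": [
    {"x": 0,"y": 0,"z": 0.1,"ax": 0,"ay": 0,"az": 0,"grip": 1},
    {"x": 0,"y": 0,"z": 0.2,"ax": 0,"ay": 0,"az": 0,"grip": 1},
    {"x": 0,"y": 0,"z": 0.2,"ax": 0,"ay": 0,"az": 0,"grip": 1}
  ]
}}

```text
time_s: 16.3
ee_pos: [0.4908, -0.0365, 0.0541]
ee_rot: [-0.036, 3.139, -0.0]
contact_force: [0.1, 0.6, 0.3]
gripper_width: 0.0004
finger_force: 0.1
```

Run:
```python
from h import *
crop("side",225,180,62,70,6,"pics/a.png");crop("top",170,160,62,70,6,"pics/b.png")
cv2.imwrite("pics/ab8.png",np.hstack([cv2.imread("pics/a.png"),cv2.imread("pics/b.png")]))
```

```text
(no output)
```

View pics/ab8.png

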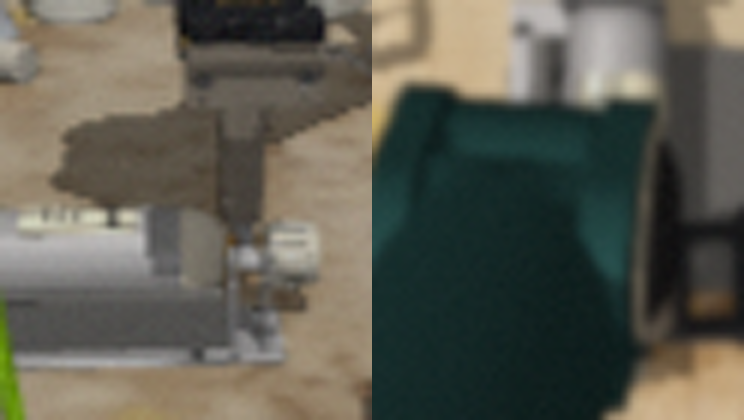

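The keeper has swung down under the finger and the cylinder is still home. I'll press further to find the bottom.

Call:
{"name": "jog_arm", "arguments": {
  "rows": [
    {"x": 0,"y": 0,"z": 0.1,"ax": 0,"ay": 0,"az": 0,"grip": 1},
    {"x": 0,"y": 0,"z": 0.2,"ax": 0,"ay": 0,"az": 0,"grip": 1},
    {"x": 0,"y": 0,"z": 0.2,"ax": 0,"ay": 0,"az": 0,"grip": 1}
  ]
}}

```text
time_s: 16.77
ee_pos: [0.4908, -0.0365, 0.0525]
ee_rot: [-0.036, 3.139, -0.0]
contact_force: [-1.4, -0.6, 4.8]
gripper_width: 0.0002
finger_force: 2.8
```

Call:
{"name": "jog_arm", "arguments": {
  "rows": [
    {"x": 0,"y": 0,"z": 0.15,"ax": 0,"ay": 0,"az": 0,"grip": 1},
    {"x": 0,"y": 0,"z": 0.25,"ax": 0,"ay": 0,"az": 0,"grip": 1},
    {"x": 0,"y": 0,"z": 0.25,"ax": 0,"ay": 0,"az": 0,"grip": 1}
  ]
}}

```text
time_s: 17.15
ee_pos: [0.4909, -0.0365, 0.0521]
ee_rot: [-0.036, 3.139, 0.0]
contact_force: [-8.0, -0.4, 27.5]
gripper_width: 0.0008
finger_force: 13.9
```

The press is firm at 27 N. I'll lift straight up and away, then check by image measurement.

Call:
{"name": "jog_arm", "arguments": {
  "rows": [
    {"x": 0,"y": 0,"z": -0.5,"ax": 0,"ay": 0,"az": 0,"grip": 1},
    {"x": 0,"y": 0,"z": -3,"ax": 0,"ay": 0,"az": 0,"grip": 1},
    {"x": 0,"y": 0,"z": -8,"ax": 0,"ay": 0,"az": 0,"grip": 1},
    {"x": 0,"y": 0,"z": -14,"ax": 0,"ay": 0,"az": 0,"grip": 1},
    {"x": 0,"y": -6,"z": -17,"ax": 0,"ay": 0,"az": 0,"grip": 1},
    {"x": 0,"y": -12,"z": -20,"ax": 0,"ay": 0,"az": 0,"grip": 1},
    {"x": 0,"y": -18,"z": -20,"ax": 0,"ay": 0,"az": 0,"grip": 1},
    {"x": 0,"y": -24,"z": -20,"ax": 0,"ay": 0,"az": 0,"grip": 1},
    {"x": 0,"y": -30,"z": -20,"ax": 0,"ay": 0,"az": 0,"grip": 1},
    {"x": 0,"y": -36,"z": -20,"ax": 0,"ay": 0,"az": 0,"grip": 1},
    {"x": 0,"y": -36,"z": -20,"ax": 0,"ay": 0,"az": 0,"grip": 1}
  ]
}}

```text
time_s: 18.52
ee_pos: [0.4961, -0.4018, 0.2486]
ee_rot: [-0.024, 3.141, -0.004]
contact_force: [-0.4, -0.2, 0.2]
gripper_width: 0.0002
finger_force: 0.0
```

Run:
```python
from h import *
P=(.567,-.02995,.02303)
def tab(a): return (-77,38-64*np.cos(a)+8*np.sin(a),48+64*np.sin(a)+8*np.cos(a))
for n in("top","side"):
    im=arm.capture(n).astype(int);cv2.imwrite(f"pics/{n}9.png",im[:,:,::-1])
    pr={a:proj(n,rest2w(P,tab(a)))[0].round(1) for a in(0,.1,.3,.6,1.0)}
    print(n,pr)
    u,v=pr[0].round().astype(int)
    print(u,v);print(im[v-8:v+9,u-12:u+13].sum(2)//3)
```

```text
top {0: array([216.3, 210.2]), 0.1: array([215.8, 210. ]), 0.3: array([214. , 209.6]), 0.6: array([209.8, 209.1]), 1.0: array([201.8, 208.7])}
216 210
[[204 211 215 216 218 216 214 212 208 198 184 167 143 116  90  69  62  64
   63  67  80  90  94  96  98]
 [197 207 212 214 214 213 212 209 204 193 178 159 135 111  82  66  63  62
   64  71  87  97  97  98  97]
 [186 199 207 210 211 210 209 204 195 184 170 148 124  97  76  64  62  63
   65  76  91  96  97  98  97]
 [167 187 196 202 204 203 201 195 185 172 155 134 107  82  69  64  67  73
   75  81  89  95  96  96  94]
 [140 163 177 187 190 190 187 179 168 153 134 109  86  68  61  65  72  85
   87  88  88  87  86  87  88]
 [104 128 148 161 168 169 165 155 142 122 101  78  62  55  55  61  74  87
   90  86  78  75  74  72  74]
 [ 93 105 121 132 144 148 141 131 112  87  62  44  38  37  39  46  60  74
   81  78  73  70  70  68  67]
 [131 134 137 139 147 152 148 137 119  81  45  27  26  27  26  31  43  64
   77  77  76  77  74  73  68]
 [169 169 168 168 170 171 170 166 144  97  48  27  25  23  25  28  44  65
   81  84  82  81  76  72  68]
 [17
[... 2192 characters left out ...]
5 137 131 129 128 125 116
  117 132 137 136 132 128 131]
 [148 157 179 191 186 184 180 166 143 137 112 129 137 136 132 122 140 131
  118 139 148 150 150 154 144]
 [154 162 184 191 190 188 180 172 160 144 107 117 133 141 134 112 151 149
  136 137 140 142 143 161 158]
 [171 174 190 196 191 185 181 172 162 128 106 107 127 137 125 111 161 176
  174 171 168 171 171 173 168]
 [172 177 190 193 187 182 179 172 162 128  90  76 119 134 124 104 156 165
  148 147 144 138 136 164 169]
 [164 164 182 188 183 179 172 165 156 133 119  97 135 154 131 119 150 168
  164 163 163 165 165 171 169]][ WARN:0@0.598] global loadsave.cpp:1063 imwrite_ Unsupported depth image for selected encoder is fallbacked to CV_8U.
```

The tab measures at the level position in both views. I'll confirm by pressing on the tab itself, which should bottom out at z = 56 mm.

Run:
```python
from h import *
for q in [(-78,-24,140),(-78,-24,60)]: print(q,*go(q,(90,0)))
```

```text
(-78, -24, 140) [ 0.23 34.04 10.91] [ 0.07  0.07 -0.05]
(-78, -24, 60) [ 0.24 34.03 18.91] [ 0.07  0.07 -0.05]
```

Call:
{"name": "jog_arm", "arguments": {
  "rows": [
    {"x": 0.2,"y": 6,"z": 0,"ax": 0,"ay": 0,"az": 0,"grip": 1},
    {"x": 0.2,"y": 12,"z": 0,"ax": 0,"ay": 0,"az": 0,"grip": 1},
    {"x": 0.2,"y": 18,"z": 2,"ax": 0,"ay": 0,"az": 0,"grip": 1},
    {"x": 0.2,"y": 24,"z": 4,"ax": 0,"ay": 0,"az": 0,"grip": 1},
    {"x": 0.2,"y": 30,"z": 6,"ax": 0,"ay": 0,"az": 0,"grip": 1},
    {"x": 0.2,"y": 34,"z": 10,"ax": 0,"ay": 0,"az": 0,"grip": 1},
    {"x": 0.2,"y": 34,"z": 15,"ax": 0,"ay": 0,"az": 0,"grip": 1},
    {"x": 0.2,"y": 34,"z": 17.5,"ax": 0,"ay": 0,"az": 0,"grip": 1},
    {"x": 0.2,"y": 34,"z": 18.2,"ax": 0,"ay": 0,"az": 0,"grip": 1},
    {"x": 0.2,"y": 34,"z": 18.6,"ax": 0,"ay": 0,"az": 0,"grip": 1},
    {"x": 0.2,"y": 34,"z": 18.8,"ax": 0,"ay": 0,"az": 0,"grip": 1},
    {"x": 0.2,"y": 34,"z": 18.8,"ax": 0,"ay": 0,"az": 0,"grip": 1}
  ]
}}

```text
time_s: 20.12
ee_pos: [0.4897, -0.0565, 0.0624]
ee_rot: [-0.036, 3.138, -0.0]
contact_force: [-0.7, 0.2, 0.3]
gripper_width: 0.0004
finger_force: 0.0
```

Call:
{"name": "jog_arm", "arguments": {
  "rows": [
    {"x": 0,"y": 0,"z": 0.2,"ax": 0,"ay": 0,"az": 0,"grip": 1},
    {"x": 0,"y": 0,"z": 0.4,"ax": 0,"ay": 0,"az": 0,"grip": 1},
    {"x": 0,"y": 0,"z": 0.6,"ax": 0,"ay": 0,"az": 0,"grip": 1},
    {"x": 0,"y": 0,"z": 0.75,"ax": 0,"ay": 0,"az": 0,"grip": 1},
    {"x": 0,"y": 0,"z": 0.75,"ax": 0,"ay": 0,"az": 0,"grip": 1}
  ]
}}

```text
time_s: 20.75
ee_pos: [0.4894, -0.0566, 0.0558]
ee_rot: [-0.036, 3.139, 0.0]
contact_force: [-5.4, 1.3, 19.3]
gripper_width: 0.0002
finger_force: 9.8
```

The tab bottoms out at 55.8 mm under 19 N, so the keeper is level, which is only possible with the cylinder home. I'll lift clear and hand in.

Call:
{"name": "jog_arm", "arguments": {
  "rows": [
    {"x": 0,"y": 0,"z": -1,"ax": 0,"ay": 0,"az": 0,"grip": 1},
    {"x": 0,"y": 0,"z": -5,"ax": 0,"ay": 0,"az": 0,"grip": 1},
    {"x": 0,"y": 0,"z": -10,"ax": 0,"ay": 0,"az": 0,"grip": 1},
    {"x": 0,"y": 0,"z": -14,"ax": 0,"ay": 0,"az": 0,"grip": 1},
    {"x": 0,"y": 0,"z": -14,"ax": 0,"ay": 0,"az": 0,"grip": 1},
    {"x": 0,"y": 0,"z": -14,"ax": 0,"ay": 0,"az": 0,"grip": 1}
  ]
}}

```text
time_s: 21.5
ee_pos: [0.4883, -0.0564, 0.1936]
ee_rot: [-0.036, 3.14, 0.0]
contact_force: [0.3, -0.5, -0.0]
gripper_width: -0.0
finger_force: 0.0
```

```bash
python3 -c "
from cell import arm
print(arm.state()['contact_force'],arm.job_done())"
```

```text
the job is handed in; nothing more can be done
[ 0.27803104 -0.45255397 -0.00883109] None
```

I rolled the cylinder up the ramp into the V, pushed it home against the stop and swung the keeper down level over its neck (tab at 55.8 mm, 56 when level), then handed the job in at 21.5 s; no verdict came back, and I did not re-measure the other items afterwards.

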